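# Nudge the rotor nut home in its holding jig and cover it

### The job

With a fingertip, nudge the loose steel nut along the channel of the warped holding jig, without lifting it out, until it drops into the hexagonal pocket in the channel floor; then push the sliding keeper over it, fully to its stop. The jig is brittle plastic: press on the nut, the jig and the keeper only gently, never with 15 N or more, and leave the things standing round it alone.

Things in the scene. Friction and masses are not known exactly. Their poses are not given: they have to be found in the camera images.
- jig: Fixed white plastic jig, 108 (x) by 184 mm (y). Origin: underside, on the channel's centre line. Channel along its y, 17.5 mm wide, y = -75 to +85, closed at both ends; rails each side to x = +-34. Beside the pocket the rails are 23.2 mm above the underside, the channel floor 16 mm. Warped: towards +y floor and rails dip and rise together by up to 1.5 mm, slope up to 0.11. Yaw within 0.35 rad.
- pocket (a point): Floor centre of the hexagonal pocket sunk 4 mm into the channel floor, at x = 0, y = -35, z = 12 mm of the jig; 17.5 mm wide across the channel, 19 mm between its slanted flanks, 22 mm corner to corner along the channel. A nut in it lies 3.2 mm below the rails. Axes as the jig's.
- nut: Loose steel hexagon nut, 16 mm across flats, 18.5 across corners, 8 high, bore 9.6, about 15 g. Origin: centre of underside. Starts flat in the channel on the +y side of the pocket, top 0.8 mm above the rails (0.75 mm play each side): no room to grip. A fingertip pressing its top with 3 to 7 N drags it. Contact is stiff: feel the press, measured heights are not exact enough.
- keeper (a joint): Flat aluminium slide on the -x side of the pocket, 38 mm long, 30 wide, 4 thick, just above the rails; slides along the jig's +x. 0 = drawn back (front edge at x = -30 mm of the jig), 0.042 m = at its stop, covering the pocket. Starts nearly drawn back, moves against 2 N of friction and slight damping, stays where left. A nut not down in the pocket blocks it.
- keeper_tab (a point): Middle of the outer (-x) face of the upstand at the keeper's near end, 15 mm above the rails; upstand 30 mm wide (y), 6 thick, top 24 mm above the rails. Moves with the keeper; push it along the jig's +x. The guide strips beside the keeper stand 7 mm above the rails. Axes as the jig's.
- brown_bottle: Brown dropper bottle with a pale cap, 31 mm diameter, 78 mm high, standing loose behind the jig; leave it. Origin at the centre of its underside.
- tape: Roll of white tape lying flat, 62 mm diameter, 20 mm high, loose behind the jig; leave it. Origin at the centre of its underside.
- dish: Flat round petri dish with a pinkish filling, 58 mm diameter, 12 mm high, loose beside the jig; leave it. Origin at the centre of its underside.
- exam_lamp: Tall exam lamp fixed at the left end of the worktop, foot about x = 0.62, y = 0.52; its arm rises over the left side, so draw a long wrist back towards the robot before swinging it from the left to the jig; leave it. Origin at its foot.

How it is judged:
By the outcome, as a careful person would: the job done as asked, in the order asked, and still so for the second after the job is handed in, with the robot touching nothing.
It also fails if it takes over 72 s, if anything falls off the work surface, if the arm or the gripper's body presses on something with over 40 N, if the wrist force passes 120 N, or if a joint passes its speed limit or range.

### The arm

A 6-joint arm with a two-finger parallel gripper is mounted at the origin on a cart in front of the work surface, level with it; the furniture and walls round the work are solid. World frame = base frame: x ahead of the robot, y to its left, z up, the work surface at z = 0. Lengths are in m, angles in degrees, forces in N, time in s.
With the tool pointing down it reaches from about 0.35 to 0.875 m from the base axis. Payload 4.2 kg.
Tool frame: the origin (TCP) lies midway between the tips of the shut fingers; the grasp point (between the pads) lies 19 mm behind it (r.pinch_z is the distance from the TCP to the grasp point, in m); z points along the fingers, y is the line along which they close (so a half turn about z gives the same grasp; the last joint's range is limited). The gripper opens to 87 mm and grips with 3 to 60 N. Pads are 19 mm wide; open, the fingers measure 117 mm over their backs; the gripper's body (75 mm by 190 mm) begins 51 mm behind the grasp point.
Start: joints at [-51.475, 22.042, 0.453, 0, -68.411, -14.817], TCP at [0.251, -0.572, 0.223] pointing down, gripper open.
Joint ranges: [-179.83, 179.83], [-69.29, 118.12], [-61.27, 80.66], [-181.25, 117.63], [-171.15, -9.14], [-177.46, 177.46]. Speed limits (degrees/s): [159.86, 159.86, 180, 180, 180, 180].

### API

Orientations are given as a 3x3 rotation matrix whose columns are the frame's x, y, z axes.
In Python, from station import r, imaging, models gives the robot as it stands. The module is installed in compiled form; this text tells all that it offers.
- The arm moves only by the tool apply_moves, never from a script. Its argument "moves" is a list of rows, each a list of 2 entries, a list of its own where there are three numbers: the shift along the tool's x, y, z in m, then the turn about the tool's z in degrees. A call has 1 to 5 rows; each row shifts and turns the commanded pose from where the row before left it, along the tool's axes as they then stand; what a row does not reach is not made up. A row lasts 1/12 s, in which the tool goes at most 41.7 mm and 7.16 degrees, less where a joint would pass 70% of its speed; a pose out of reach is approached as far as the arm can. A call is refused whole if a number of a shift passes 0.0417 or a number of a turn 7.16, either way. A call with a gripper value outside its range is refused whole. "hand" is the finger opening in m, from 0 to 0.087, set as the call begins (left out, the last holds). The fingers move at their own pace and stop on an object; the grip force is fixed at half the most. Time passes only in rows, so rows that do not move let the fingers close. It gives the time, the measured TCP pose, the force, the opening and the grip force at its end, in the units of the state.
- r.sense(): the state, without advancing time (a new reading comes with each control period).
- imaging.capture(name): name is "scene" or "top" or "wrist"; returns a dict with "frame" (420x560x3 uint8, blue, green, red), "intrinsics" (3x3 intrinsics, pixels), "eye" and "orientation" of the camera in the world. Camera axes: x right, y down, z forward; pixel columns grow to the right and rows downward; lengths in m; the calibration is good to about 2 mm. A picture is of the moment at which its call begins. There is no depth.
- r.finish_job(): hands the job in; it is judged then, once.
Trained networks look in a picture, given as the dict that the camera call returned (one of the last four; its "shot" number tells which), for a name from the list of things; names that differ only in an ending like _2 or _b are one class to them, and where a whole thing is asked for, a point or a joint stands for the part that bears it (a point fixed in the world has none). Each returns a list of dicts, best first, with "confidence" (0 to 1); they miss things now and then, are a little off and sometimes report something else, mostly with a low value. They report only what shows in the picture. A call takes as long as a camera call.
- models.cut_out(picture, target): "region" (420x560 bool, what is visible of it) and "extent" ([left, top, width, height] as shares, 0 to 1, of the picture: columns of its width, rows of its height, round what is visible of it).
- models.place_of(picture, target): "at" ([column, row] as shares, 0 to 1, of the picture: columns of its width, rows of its height: a listed point, or the origin of a listed thing).
The state is a dict: "time_s": time; "joints": joint angles; "joint_velocities": joint speeds; "effort": joint torques, N m; "tcp_pos": TCP position; "ee_rot": TCP orientation; "wrist_force": force on the tool from outside, world axes, zero at the start; "moment": the same for the moment, N m; "gripper_width": opening from 0.0 (shut) to 1.0 (fully open); "gripper_force": force on a finger pad.
Only numpy, scipy, OpenCV 4.12 (cv2) and the standard library are available. Lean on these libraries where they do the work, as an engineer would, in place of code of your own. Each camera call takes 0.05 s, during which the arm holds its last target. There are 200 camera calls.

## Working session

There is one attempt and no reset: what is moved stays moved. The work goes in short steps, Python scripts to look and compute and a tool call to move; the robot and the scene stay as the last step left them, time stands still between calls to the robot, and variables do not carry over. Pictures are saved under pics/ and viewed, at most 12 in all, crops included, and the job is handed in when it is done.

Besides the shell and the picture viewer there is one more tool, called after "Call:" as name(argument=value, ...), one argument or row to a line, values as JSON. apply_moves: Moves the arm, as the interface text tells. Its arguments: {"type":"object","properties":{"moves":{"type":"array"},"hand":{"type":"number"}},"required":["moves"]}

```bash
mkdir -p pics
cat > h.py <<'E'
import numpy as np, cv2
from station import r, imaging, models
def ray(p,at):
    u=np.array([at[0]*560,at[1]*420,1.]); d=p["orientation"]@np.linalg.solve(p["intrinsics"],u)
    return np.array(p["eye"]),d/np.linalg.norm(d)
def tri(rs):
    A=0;b=0
    for e,d in rs:
        P=np.eye(3)-np.outer(d,d);A=A+P;b=b+P@e
    x=np.linalg.solve(A,b); return x,[np.linalg.norm((np.eye(3)-np.outer(d,d))@(x-e)) for e,d in rs]
def onz(rr,z): e,d=rr; return e+d*(z-e[2])/d[2]
def proj(p,X):
    c=np.array(p["orientation"]).T@(np.asarray(X)-p["eye"]); q=p["intrinsics"]@c; return q[:2]/q[2]
E
python3 - <<'E'
from h import *
np.set_printoptions(precision=4,suppress=True)
s=r.sense();print(s["time_s"],s["tcp_pos"],s["ee_rot"],s["wrist_force"])
P={n:imaging.capture(n) for n in("scene","top")}
for n in P: cv2.imwrite(f"pics/{n}0.png",P[n]["frame"]); print(n,P[n]["eye"],P[n]["intrinsics"][0])
for t in("jig","pocket","nut","keeper","keeper_tab","brown_bottle","tape","dish"):
    rs=[]
    for n in P:
        l=models.place_of(P[n],t)
        if l: print(t,n,np.array(l[0]["at"])*[560,420],round(l[0]["confidence"],2)); rs.append(ray(P[n],l[0]["at"]))
    if len(rs)==2: print("   ",*tri(rs))
E
```

```text
0.0 [ 0.2511 -0.5717  0.2215] [[-0.9157 -0.402  -0.0009]
 [-0.402   0.9157  0.002 ]
 [ 0.0001  0.0022 -1.    ]] [-1.0245  0.6675  0.2796]
scene [-0.1672  0.5585  0.9111] [444.7415   0.     287.355 ]
top [0.4228 0.1658 1.3716] [468.5799   0.     277.8693]
jig scene [318.976 228.606] 0.73
jig top [297.92  222.516] 0.89
    [0.5447 0.1151 0.003 ] [np.float64(0.0012339375978101669), np.float64(0.00123393759781008)]
pocket scene [331.688 221.592] 0.6
pocket top [312.2   223.398] 0.92
    [0.5412 0.0757 0.0163] [np.float64(0.0005412909639597452), np.float64(0.0005412909639598973)]
nut scene [301.672 230.79 ] 0.43
nut top [316.624 189.504] 0.53
    [ 0.6812  0.0661 -0.1668] [np.float64(0.02374609121851757), np.float64(0.02374609121851756)]Traceback (most recent call last):
  File "<stdin>", line 9, in <module>
ValueError: it knows: brown_bottle, dish, exam_lamp, jig, keeper_tab, nut, pocket, tape
```

View pics/top0.png

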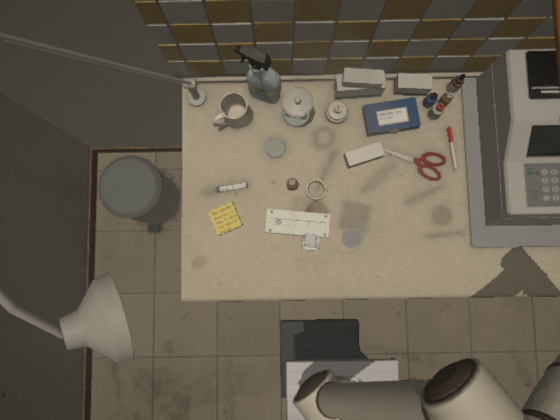

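View pics/scene0.png

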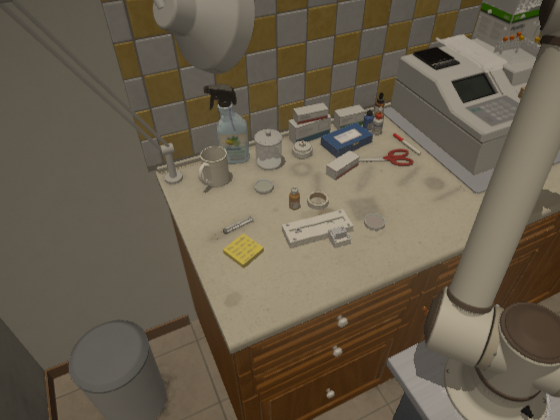

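The top view shows the jig at about (297,222) with the keeper on the near side at (311,241), the bottle at (292,184), the tape at (316,189) and the dish at (351,239). The nut looks to be left of centre at (278,222). The scene view agrees. I'll move the wrist camera over the jig.

Call:
apply_moves(
  moves=[
    [[-0.0258,0.0252,0],0],
    [[-0.0258,0.0252,0],0],
    [[-0.0258,0.0252,0],0],
    [[-0.0258,0.0252,0],0],
    [[-0.0258,0.0252,0],0],
  ],
  hand=0,
)

```text
time_s: 0.82
tcp_pos: [0.319, -0.4035, 0.2226]
ee_rot: [[-0.916, -0.402, 0.0], [-0.402, 0.916, -0.0], [-0.0, -0.0, -1.0]]
wrist_force: [0.9, 0.9, 0.2]
gripper_width: 0.708
gripper_force: 0.0
```

Call:
apply_moves(
  moves=[
    [[-0.0258,0.0252,0],0],
    [[-0.0258,0.0252,0],0],
    [[-0.0258,0.0252,0],0],
    [[-0.0258,0.0252,0],0],
    [[-0.0258,0.0252,0],0],
  ],
)

```text
time_s: 1.23
tcp_pos: [0.3865, -0.2361, 0.2229]
ee_rot: [[-0.916, -0.402, 0.001], [-0.402, 0.916, -0.0], [-0.001, -0.001, -1.0]]
wrist_force: [0.2, 0.2, 0.6]
gripper_width: 0.327
gripper_force: 0.0
```

Call:
apply_moves(
  moves=[
    [[-0.0258,0.0252,0],0],
    [[-0.0258,0.0252,0],0],
    [[-0.0258,0.0252,0],0],
    [[-0.0258,0.0252,0],0],
    [[-0.0258,0.0252,0],0],
  ],
)

```text
time_s: 1.65
tcp_pos: [0.454, -0.0687, 0.223]
ee_rot: [[-0.915, -0.402, 0.001], [-0.402, 0.915, 0.0], [-0.001, -0.0, -1.0]]
wrist_force: [-0.1, -0.9, -0.2]
gripper_width: 0.019
gripper_force: 0.0
```

Run:
```python
from h import *
np.set_printoptions(precision=4,suppress=True)
s=r.sense();print(s["time_s"],s["tcp_pos"],s["joints"],s["wrist_force"])
p=imaging.capture("wrist");cv2.imwrite("pics/w1.png",p["frame"]);print(p["eye"],p["orientation"],p["intrinsics"])
print(proj(p,[.5447,.1151,0]),proj(p,s["tcp_pos"]))
```

```text
1.65 [ 0.454  -0.0687  0.223 ] [ 11.7635   5.6093 -21.6719   0.0052 -62.6547 -78.0375] [-0.0886 -0.9048 -0.232 ]
[ 0.3844 -0.0991  0.3845] [[-0.4028  0.8799  0.2522]
 [ 0.9153  0.3873  0.1106]
 [-0.0003  0.2754 -0.9613]] [[375.053    0.     275.6456]
 [  0.     375.053  214.0237]
 [  0.       0.       1.    ]]
[389.4261 316.1402] [275.2483 274.7241]
```

View pics/w1.png

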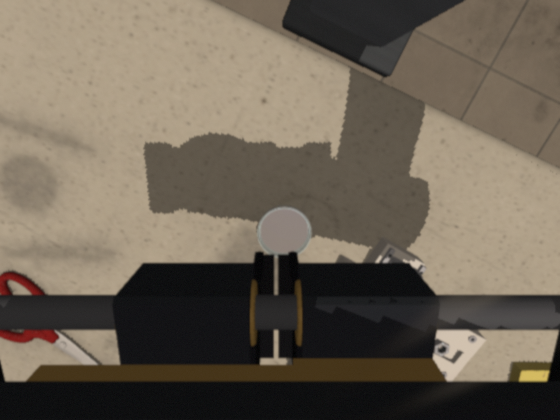

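The wrist camera sits on the tool's +x side and the gripper hides what lies beyond it. I'll turn the tool so that its x axis points along the jig's −y, and view the jig from there.

Call:
apply_moves(
  moves=[
    [[-0.0267,0.0289,0.0114],0],
    [[-0.0267,0.0289,0.0114],0],
    [[-0.0267,0.0289,0.0114],0],
    [[-0.0267,0.0289,0.0114],0],
    [[-0.0267,0.0289,0.0114],0],
  ],
)

```text
time_s: 2.12
tcp_pos: [0.5182, 0.1174, 0.1654]
ee_rot: [[-0.915, -0.402, 0.001], [-0.402, 0.915, 0.0], [-0.001, 0.0, -1.0]]
wrist_force: [1.0, -0.4, 0.4]
gripper_width: 0.003
gripper_force: 0.0
```

Call:
apply_moves(
  moves=[
    [[-0.0267,0.0289,0.0114],0],
    [[-0.0267,0.0289,0.0114],0],
    [[0,0,0],-6.8],
    [[0,0,0],-6.8],
    [[0,0,0],-6.8],
  ],
)

```text
time_s: 2.53
tcp_pos: [0.5434, 0.1907, 0.142]
ee_rot: [[-0.713, -0.701, -0.001], [-0.701, 0.713, -0.001], [0.001, 0.0, -1.0]]
wrist_force: [1.0, 0.3, -0.6]
gripper_width: 0.003
gripper_force: 0.0
```

Call:
apply_moves(
  moves=[
    [[0,0,0],-6.8],
    [[0,0,0],-6.8],
    [[0,0,0],-6.8],
    [[0,0,0],-6.8],
    [[0,0,0],-6.8],
  ],
)

```text
time_s: 2.95
tcp_pos: [0.5435, 0.1898, 0.1428]
ee_rot: [[-0.2, -0.98, 0.0], [-0.98, 0.2, 0.0], [-0.0, -0.0, -1.0]]
wrist_force: [0.1, -0.7, 0.4]
gripper_width: 0.002
gripper_force: 0.0
```

Call:
apply_moves(
  moves=[
    [[0,0,0],-6.8],
    [[0,0,0],0],
  ],
)

```text
time_s: 3.12
tcp_pos: [0.5436, 0.1898, 0.1428]
ee_rot: [[-0.087, -0.996, 0.0], [-0.996, 0.087, 0.0], [-0.0, -0.0, -1.0]]
wrist_force: [0.1, 0.3, 0.1]
gripper_width: 0.007
gripper_force: 0.0
```

```bash
cat > look.py <<'E'
from h import *
import sys
np.set_printoptions(precision=4,suppress=True)
s=r.sense();print(s["time_s"],s["tcp_pos"],s["joints"],s["wrist_force"])
p=imaging.capture("wrist");cv2.imwrite(f"pics/{sys.argv[1]}.png",p["frame"]);print(p["eye"])
np.save(f"{sys.argv[1]}.npy",{k:p[k] for k in("eye","orientation","intrinsics")},allow_pickle=True)
for t,z in(("jig",0),("pocket",.012),("nut",.016),("keeper_tab",.038)):
    for l in models.place_of(p,t)[:2]: print(t,np.array(l["at"])*[560,420],round(l["confidence"],2),onz(ray(p,l["at"]),z))
E
python3 look.py w2
```

```text
3.1167 [0.5436 0.1898 0.1428] [ 35.3673  21.2462 -13.075    0.0033 -55.665  -40.346 ] [0.0557 0.3304 0.1477]
[0.5366 0.1147 0.3044]
jig [267.176 104.496] 0.58 [0.5429 0.1124 0.    ]
pocket [268.8    56.994] 0.85 [0.5384 0.0797 0.012 ]
pocket [132.608 141.792] 0.53 [0.6482 0.131  0.012 ]
nut [266.784 185.094] 0.68 [0.5485 0.1728 0.016 ]
keeper_tab [368.2    53.886] 0.86 [0.4729 0.0866 0.038 ]
```

View pics/w2.png

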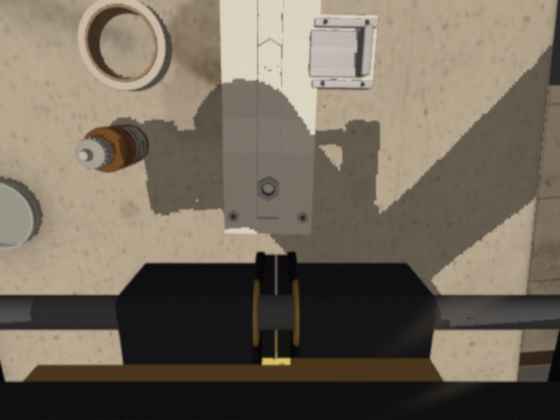

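The picture shows the channel running vertically, with the nut at (267,187), the pocket at (269,56), the channel end at row 218 and the keeper tab at (370,52). The text and the measurements agree: nut to pocket is about 93 mm and z is consistent. I'll take a second wrist view to triangulate.

Call:
apply_moves(
  moves=[
    [[-0.03,0,0],0],
    [[-0.03,0,0],0],
    [[0,0,0],0],
  ],
)

```text
time_s: 3.62
tcp_pos: [0.5499, 0.2536, 0.1428]
ee_rot: [[-0.087, -0.996, 0.002], [-0.996, 0.087, 0.002], [-0.002, -0.002, -1.0]]
wrist_force: [1.3, -0.4, -0.2]
gripper_width: 0.006
gripper_force: 0.0
```

```bash
python3 look.py w3
python3 - <<'E'
import cv2,numpy as np
a=cv2.imread("pics/w3.png")[0:210,200:480]; cv2.imwrite("pics/w3c.png",cv2.resize(a,None,fx=2.8,fy=2.8,interpolation=cv2.INTER_CUBIC))
E
```

```text
3.6167 [0.5499 0.2536 0.1428] [ 40.0675  23.8374  -8.8931   0.024  -57.1018 -45.0506] [ 1.3199 -0.3912 -0.1937]
[0.5426 0.1782 0.3043]
jig [271.488  11.382] 0.87 [0.5404 0.1116 0.    ]
nut [267.12   99.204] 0.78 [0.5489 0.1728 0.016 ]
```

View pics/w3c.png

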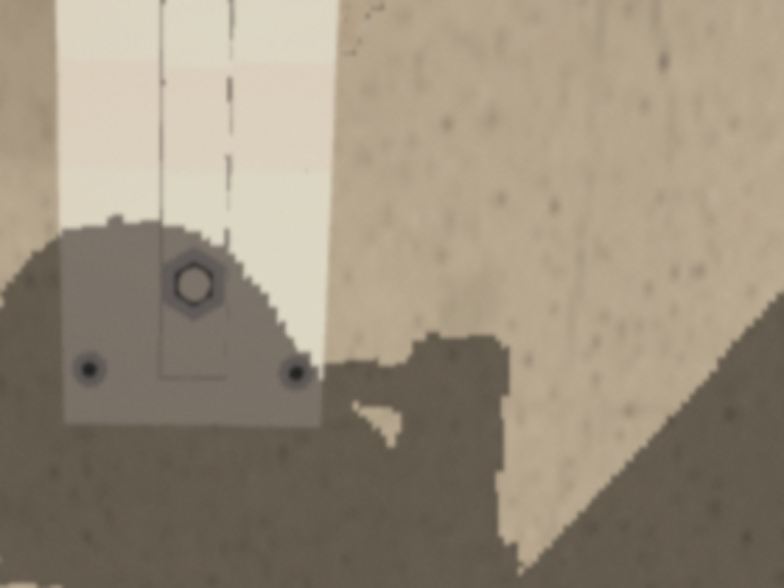

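The crop shows the nut's bore at about (269,102) in full-picture pixels and the channel end at row 135, with the channel centre line at column 270.

Run:
```python
from h import *
np.set_printoptions(precision=4,suppress=True)
L=lambda n:np.load(n+".npy",allow_pickle=True).item()
a,b=L("w2"),L("w3"); R=lambda p,u:ray(p,[u[0]/560,u[1]/420])
print("nut tri",tri([R(a,(268,187)),R(b,(269.3,101.8))]))
print("end tri",tri([R(a,(268.3,218)),R(b,(268.6,134.6))]))
for z in(.020,.024):print("nut",onz(R(a,(268,187)),z),onz(R(b,(269.3,101.8)),z))
e2=onz(R(a,(268.3,218)),.0225);e3=onz(R(b,(268.6,134.6)),.0225)
m=onz(R(b,(270.4,0)),.0225);pk=onz(R(a,(269.5,56)),.012);pr=onz(R(a,(269.6,58)),.016);print("end",e2,e3,"mid",m,"pocket",pk,pr)
for q in(m,pk): d=e3-q;print("yaw",np.degrees(np.arctan2(d[0],d[1])),np.linalg.norm(d[:2]))
print("tab",onz(R(a,(376,52)),.047),onz(R(a,(372,52)),.047), onz(R(a,(376,17)),.03),onz(R(a,(370,88)),.03))
```

```text
nut tri (array([0.5476, 0.1747, 0.0147]), [np.float64(0.00010341503618980662), np.float64(0.00010341503618963001)])
end tri (array([0.5497, 0.1979, 0.022 ]), [np.float64(0.0002658939256516629), np.float64(0.00026589392565158485)])
nut [0.5475 0.1736 0.02  ] [0.5474 0.1748 0.02  ]
nut [0.5473 0.1727 0.024 ] [0.5473 0.1748 0.024 ]
end [0.5494 0.1977 0.0225] [0.55   0.1978 0.0225] mid [0.5407 0.1096 0.0225] pocket [0.5379 0.0791 0.012 ] [0.5379 0.0809 0.016 ]
yaw 6.028516806051042 0.08868146708357366
yaw 5.839097932184577 0.11931240972056065
tab [0.4701 0.0869 0.047 ] [0.4726 0.0867 0.047 ] [0.4654 0.0635 0.03  ] [0.4701 0.1079 0.03  ]
```

Call:
apply_moves(
  moves=[
    [[0,0,0],1.0],
    [[0.0264,-0.0019,0.03],0],
    [[0.0264,-0.0019,0.03],0],
    [[0.0264,-0.0019,0.03],0],
    [[0,0,0],0],
  ],
)

```text
time_s: 4.28
tcp_pos: [0.5404, 0.1637, 0.0469]
ee_rot: [[-0.114, -0.993, -0.013], [-0.993, 0.114, -0.006], [0.008, 0.013, -1.0]]
wrist_force: [-1.3, -1.3, -0.7]
gripper_width: 0.003
gripper_force: 0.0
```

Call:
apply_moves(
  moves=[
    [[0,0,0.01],0],
    [[0,0,0.008],0],
    [[0,0,0],0],
    [[0,0,0],0],
  ],
)

```text
time_s: 4.62
tcp_pos: [0.5465, 0.1711, 0.0349]
ee_rot: [[-0.105, -0.994, 0.001], [-0.994, 0.105, 0.0], [-0.0, -0.001, -1.0]]
wrist_force: [0.1, -0.0, -0.1]
gripper_width: 0.004
gripper_force: 0.0
```

Run:
```python
from h import *
s=r.sense();print(s["tcp_pos"],s["wrist_force"],s["moment"])
p=imaging.capture("wrist");f=p["frame"]
q=imaging.capture("top")["frame"][190:260,240:350]
cv2.imwrite("pics/w4.png",np.vstack([f[150:,:],cv2.resize(q,(560,356),interpolation=cv2.INTER_CUBIC)[:300]]))
print(proj(p,s["tcp_pos"]),proj(p,[.5473,.1742,.024]))
```

```text
[0.54646943 0.17107443 0.03494359] [ 0.09818167 -0.00420601 -0.14833144] [0.02572881 0.06043224 0.06615804]
[274.55749162 273.92595457] [273.63336246 270.40845392]
```

View pics/w4.png

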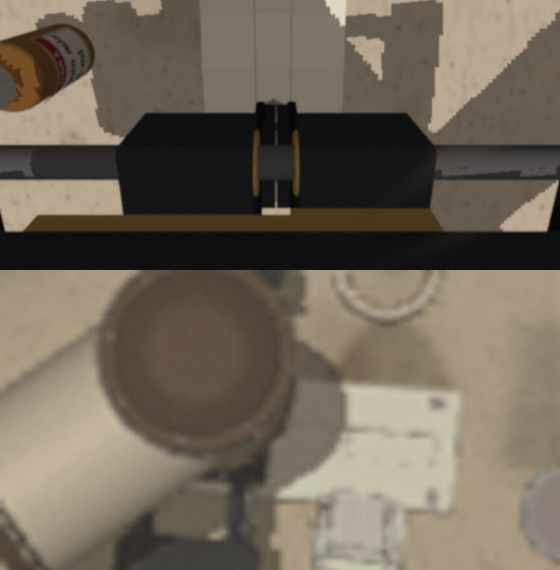

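Call:
apply_moves(
  moves=[
    [[-0.003,-0.0003,0.004],0],
    [[0,0,0.003],0],
    [[0,0,0],0],
    [[0,0,0],0],
  ],
)

```text
time_s: 5.05
tcp_pos: [0.5465, 0.1733, 0.0276]
ee_rot: [[-0.106, -0.994, -0.0], [-0.994, 0.106, -0.0], [0.0, 0.0, -1.0]]
wrist_force: [0.2, 0.0, 0.7]
gripper_width: 0.008
gripper_force: 0.0
```

Call:
apply_moves(
  moves=[
    [[0,0,0.0005],0],
    [[0,0,0],0],
  ],
)

```text
time_s: 5.22
tcp_pos: [0.5467, 0.1732, 0.0272]
ee_rot: [[-0.106, -0.994, 0.0], [-0.994, 0.106, 0.0], [-0.0, -0.0, -1.0]]
wrist_force: [0.7, -0.5, -0.3]
gripper_width: 0.004
gripper_force: 0.0
```

Call:
apply_moves(
  moves=[
    [[0,0,0.0005],0],
    [[0,0,0],0],
  ],
)

```text
time_s: 5.38
tcp_pos: [0.5467, 0.1731, 0.0267]
ee_rot: [[-0.106, -0.994, -0.0], [-0.994, 0.106, 0.0], [-0.0, 0.0, -1.0]]
wrist_force: [0.4, 0.0, 0.1]
gripper_width: 0.005
gripper_force: 0.0
```

Call:
apply_moves(
  moves=[
    [[0,0,0.0004],0],
    [[0,0,0],0],
  ],
)

```text
time_s: 5.55
tcp_pos: [0.5466, 0.1732, 0.0263]
ee_rot: [[-0.106, -0.994, -0.0], [-0.994, 0.106, -0.0], [0.0, 0.0, -1.0]]
wrist_force: [-0.2, -0.1, -0.9]
gripper_width: 0.004
gripper_force: 0.0
```

Call:
apply_moves(
  moves=[
    [[0,0,0.0003],0],
    [[0,0,0],0],
  ],
)

```text
time_s: 5.72
tcp_pos: [0.5466, 0.1732, 0.026]
ee_rot: [[-0.106, -0.994, -0.0], [-0.994, 0.106, -0.0], [0.0, 0.0, -1.0]]
wrist_force: [-0.3, 0.0, 0.8]
gripper_width: 0.002
gripper_force: 0.0
```

Call:
apply_moves(
  moves=[
    [[0,0,0.0003],0],
    [[0,0,0],0],
  ],
)

```text
time_s: 5.88
tcp_pos: [0.5467, 0.1732, 0.0259]
ee_rot: [[-0.106, -0.994, 0.0], [-0.994, 0.106, -0.0], [-0.0, -0.0, -1.0]]
wrist_force: [0.1, 0.1, 1.4]
gripper_width: 0.01
gripper_force: 0.5
```

Call:
apply_moves(
  moves=[
    [[0,0,0.0003],0],
    [[0,0,0],0],
  ],
)

```text
time_s: 6.05
tcp_pos: [0.5468, 0.1733, 0.0258]
ee_rot: [[-0.106, -0.994, 0.0], [-0.994, 0.106, 0.0], [-0.0, -0.0, -1.0]]
wrist_force: [-0.7, -0.5, 2.2]
gripper_width: 0.007
gripper_force: 1.6
```

Call:
apply_moves(
  moves=[
    [[0,0,0.0003],0],
    [[0,0,0],0],
    [[0,0,0],0],
  ],
)

```text
time_s: 6.3
tcp_pos: [0.5469, 0.1733, 0.0258]
ee_rot: [[-0.106, -0.994, 0.001], [-0.994, 0.106, 0.0], [-0.0, -0.001, -1.0]]
wrist_force: [-1.4, -0.2, 5.4]
gripper_width: 0.005
gripper_force: 2.6
```

Call:
apply_moves(
  moves=[
    [[0.003,0,0],0],
    [[0,0,0],0],
    [[0,0,0],0],
  ],
)

```text
time_s: 6.55
tcp_pos: [0.5471, 0.1705, 0.0258]
ee_rot: [[-0.106, -0.994, 0.002], [-0.994, 0.106, 0.001], [-0.001, -0.002, -1.0]]
wrist_force: [-0.3, 0.1, 5.1]
gripper_width: 0.009
gripper_force: 2.8
```

Call:
apply_moves(
  moves=[
    [[0.002,0,0],0],
    [[0.002,0,0],0],
    [[0,0,0],0],
  ],
)

```text
time_s: 6.8
tcp_pos: [0.5467, 0.1666, 0.0258]
ee_rot: [[-0.106, -0.994, 0.002], [-0.994, 0.106, 0.001], [-0.001, -0.002, -1.0]]
wrist_force: [-0.9, 1.3, 4.4]
gripper_width: 0.005
gripper_force: 2.7
```

Call:
apply_moves(
  moves=[
    [[0.001,0,0],0],
    [[0.001,0,0],0],
    [[0,0,0],0],
  ],
)

```text
time_s: 7.05
tcp_pos: [0.5465, 0.1648, 0.0258]
ee_rot: [[-0.106, -0.994, 0.002], [-0.994, 0.106, 0.001], [-0.001, -0.002, -1.0]]
wrist_force: [-0.2, 0.5, 5.2]
gripper_width: 0.003
gripper_force: 2.7
```

Run:
```python
from h import *
s=r.sense();print(s["tcp_pos"],s["wrist_force"],s["moment"])
p=imaging.capture("wrist");f=p["frame"]
cv2.imwrite("pics/w5.png",cv2.resize(f[190:310,200:350],None,fx=5,fy=5,interpolation=cv2.INTER_CUBIC))
```

```text
[0.54653755 0.16478328 0.0257694 ] [-0.21109425  0.54048361  5.22450866] [0.32350445 0.11265332 0.01004909]
```

View pics/w5.png

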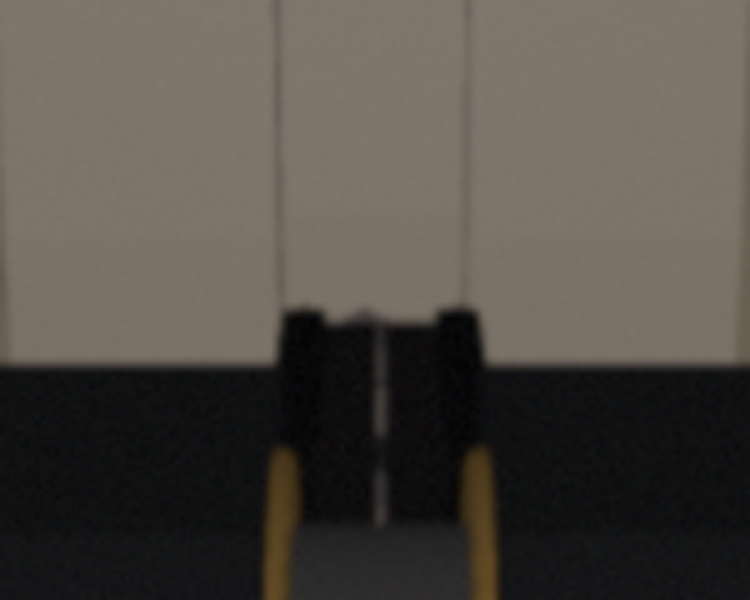

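The crop shows the nut's leading corner still peeking out at the fingertip's front edge, at about (273,253) in full-picture pixels, so the nut follows the finger. I'll continue in small steps, checking the force after each.

Call:
apply_moves(
  moves=[
    [[0.002,-0.0003,0],0],
    [[0.002,0,0],0],
    [[0.002,0,0],0],
    [[0,0,0],0],
  ],
)

```text
time_s: 7.43
tcp_pos: [0.5459, 0.1586, 0.0258]
ee_rot: [[-0.106, -0.994, 0.002], [-0.994, 0.106, 0.001], [-0.001, -0.001, -1.0]]
wrist_force: [-1.5, 1.4, 6.1]
gripper_width: 0.006
gripper_force: 2.9
```

Call:
apply_moves(
  moves=[
    [[0.002,0,-0.0001],0],
    [[0.002,0,0],0],
    [[0.002,0,0],0],
    [[0,0,0],0],
  ],
)

```text
time_s: 7.77
tcp_pos: [0.5453, 0.1525, 0.0258]
ee_rot: [[-0.106, -0.994, 0.001], [-0.994, 0.106, 0.001], [-0.001, -0.001, -1.0]]
wrist_force: [-0.2, -0.4, 5.2]
gripper_width: 0.006
gripper_force: 2.7
```

Call:
apply_moves(
  moves=[
    [[0.002,0,0],0],
    [[0.002,0,0],0],
    [[0.002,0,0],0],
    [[0,0,0],0],
  ],
)

```text
time_s: 8.1
tcp_pos: [0.5447, 0.1466, 0.0257]
ee_rot: [[-0.106, -0.994, 0.001], [-0.994, 0.106, 0.001], [-0.001, -0.001, -1.0]]
wrist_force: [0.2, 0.9, 5.6]
gripper_width: 0.006
gripper_force: 2.6
```

Call:
apply_moves(
  moves=[
    [[0.002,0,0],0],
    [[0.002,0,0],0],
    [[0.002,0,0],0],
    [[0,0,0],0],
  ],
)

```text
time_s: 8.43
tcp_pos: [0.544, 0.1404, 0.0256]
ee_rot: [[-0.106, -0.994, 0.001], [-0.994, 0.106, 0.001], [-0.001, -0.001, -1.0]]
wrist_force: [-0.2, 1.2, 5.1]
gripper_width: 0.007
gripper_force: 2.6
```

Call:
apply_moves(
  moves=[
    [[0.002,0,0],0],
    [[0.002,0,0.0001],0],
    [[0.002,0,0],0],
    [[0,0,0],0],
  ],
)

```text
time_s: 8.77
tcp_pos: [0.5427, 0.1339, 0.0251]
ee_rot: [[-0.106, -0.994, -0.0], [-0.994, 0.106, -0.0], [0.0, 0.0, -1.0]]
wrist_force: [-0.5, 0.0, 4.1]
gripper_width: 0.005
gripper_force: 2.1
```

Call:
apply_moves(
  moves=[
    [[0.002,0,0.0002],0],
    [[0.002,0,0.0002],0],
    [[0,0,0],0],
    [[0,0,0],0],
  ],
)

```text
time_s: 9.1
tcp_pos: [0.5422, 0.1301, 0.0247]
ee_rot: [[-0.106, -0.994, -0.0], [-0.994, 0.106, -0.0], [0.0, 0.0, -1.0]]
wrist_force: [0.4, -0.4, 4.9]
gripper_width: 0.004
gripper_force: 2.1
```

Call:
apply_moves(
  moves=[
    [[0.002,-0.0003,0.0002],0],
    [[0.002,0,0.0002],0],
    [[0,0,0],0],
    [[0,0,0],0],
  ],
)

```text
time_s: 9.43
tcp_pos: [0.5422, 0.1262, 0.0243]
ee_rot: [[-0.106, -0.994, -0.0], [-0.994, 0.106, -0.0], [0.0, 0.0, -1.0]]
wrist_force: [0.1, -1.3, 3.9]
gripper_width: 0.004
gripper_force: 2.0
```

Run:
```python
from h import *
p=imaging.capture("wrist");cv2.imwrite("pics/w6.png",cv2.resize(p["frame"][230:280,240:310],None,fx=6,fy=6,interpolation=cv2.INTER_CUBIC))
for l in models.cut_out(p,"nut")[:2]:print(l["confidence"],np.array(l["extent"])*[560,420,560,420])
```

```text
(no output)
```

View pics/w6.png

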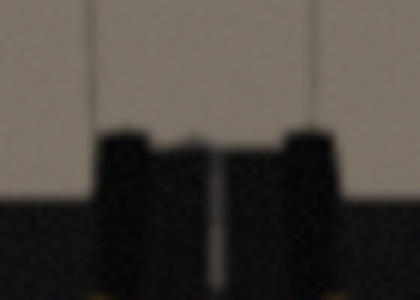

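The nut corner is still visible at about (272,253), so it is following. The channel centre is at column 274 against the tip's 276, so I'll nudge the finger slightly towards +x.

Call:
apply_moves(
  moves=[
    [[0.002,-0.0003,0.0002],0],
    [[0.002,-0.0003,0.0002],0],
    [[0,0,0],0],
    [[0,0,0],0],
  ],
)

```text
time_s: 9.87
tcp_pos: [0.5422, 0.1221, 0.0239]
ee_rot: [[-0.106, -0.994, -0.001], [-0.994, 0.106, -0.0], [0.0, 0.001, -1.0]]
wrist_force: [0.4, -0.1, 4.7]
gripper_width: 0.004
gripper_force: 2.1
```

Call:
apply_moves(
  moves=[
    [[0.002,0,0.0002],0],
    [[0.002,0,0.0002],0],
    [[0,0,0],0],
    [[0,0,0],0],
  ],
)

```text
time_s: 10.2
tcp_pos: [0.5418, 0.1182, 0.0236]
ee_rot: [[-0.106, -0.994, -0.0], [-0.994, 0.106, -0.0], [0.0, 0.0, -1.0]]
wrist_force: [-0.5, 1.6, 5.8]
gripper_width: 0.007
gripper_force: 2.6
```

Call:
apply_moves(
  moves=[
    [[0.002,0,0],0],
    [[0.002,0,0.0001],0],
    [[0,0,0],0],
    [[0,0,0],0],
  ],
)

```text
time_s: 10.53
tcp_pos: [0.5418, 0.1144, 0.0237]
ee_rot: [[-0.106, -0.994, 0.001], [-0.994, 0.106, 0.0], [-0.0, -0.001, -1.0]]
wrist_force: [-0.6, 1.2, 5.1]
gripper_width: 0.006
gripper_force: 2.7
```

Call:
apply_moves(
  moves=[
    [[0.002,0,-0.0001],0],
    [[0.002,0,-0.0001],0],
    [[0,0,0],0],
    [[0,0,0],0],
  ],
)

```text
time_s: 10.87
tcp_pos: [0.5415, 0.1104, 0.0239]
ee_rot: [[-0.106, -0.994, 0.001], [-0.994, 0.106, 0.0], [-0.0, -0.001, -1.0]]
wrist_force: [-0.3, 0.9, 5.2]
gripper_width: 0.003
gripper_force: 2.6
```

Call:
apply_moves(
  moves=[
    [[0.002,0,-0.0001],0],
    [[0.002,0,-0.0001],0],
    [[0,0,0],0],
    [[0,0,0],0],
  ],
)

```text
time_s: 11.2
tcp_pos: [0.5411, 0.1064, 0.0241]
ee_rot: [[-0.106, -0.994, 0.001], [-0.994, 0.106, 0.0], [-0.0, -0.001, -1.0]]
wrist_force: [-0.3, 0.3, 4.9]
gripper_width: 0.005
gripper_force: 2.6
```

Call:
apply_moves(
  moves=[
    [[0.002,0,-0.0001],0],
    [[0.002,0,-0.0001],0],
    [[0,0,0],0],
    [[0,0,0],0],
  ],
)

```text
time_s: 11.53
tcp_pos: [0.5407, 0.1024, 0.0243]
ee_rot: [[-0.106, -0.994, 0.001], [-0.994, 0.106, 0.0], [-0.0, -0.001, -1.0]]
wrist_force: [0.2, 0.9, 5.4]
gripper_width: 0.003
gripper_force: 2.6
```

Call:
apply_moves(
  moves=[
    [[0.002,0,-0.0001],0],
    [[0.002,0,-0.0001],0],
    [[0.001,0,0],0],
    [[0,0,0],0],
  ],
)

```text
time_s: 11.87
tcp_pos: [0.54, 0.0973, 0.0244]
ee_rot: [[-0.106, -0.994, 0.0], [-0.994, 0.106, 0.0], [-0.0, -0.0, -1.0]]
wrist_force: [0.3, 0.1, 4.4]
gripper_width: 0.004
gripper_force: 2.5
```

Call:
apply_moves(
  moves=[
    [[0.002,0,0],0],
    [[0.002,0,0],0],
    [[0.001,0,0],0],
    [[0,0,0],0],
  ],
)

```text
time_s: 12.2
tcp_pos: [0.5394, 0.0924, 0.0244]
ee_rot: [[-0.106, -0.994, 0.0], [-0.994, 0.106, 0.0], [-0.0, -0.0, -1.0]]
wrist_force: [1.0, 0.5, 6.1]
gripper_width: 0.006
gripper_force: 2.6
```

Call:
apply_moves(
  moves=[
    [[0.002,0,0],0],
    [[0.002,0,0],0],
    [[0,0,0],0],
    [[0,0,0],0],
  ],
)

```text
time_s: 12.53
tcp_pos: [0.5389, 0.0883, 0.0243]
ee_rot: [[-0.106, -0.994, 0.0], [-0.994, 0.106, -0.0], [0.0, -0.0, -1.0]]
wrist_force: [1.1, 0.0, 6.2]
gripper_width: 0.004
gripper_force: 2.6
```

Call:
apply_moves(
  moves=[
    [[0.002,0,0],0],
    [[0.002,0,0],0],
    [[0,0,0],0],
    [[0,0,0],0],
  ],
)

```text
time_s: 12.87
tcp_pos: [0.5384, 0.0843, 0.0243]
ee_rot: [[-0.106, -0.994, -0.0], [-0.994, 0.106, -0.0], [0.0, 0.0, -1.0]]
wrist_force: [-0.4, -0.1, 5.0]
gripper_width: 0.005
gripper_force: 2.5
```

Call:
apply_moves(
  moves=[
    [[0.001,0,0],0],
    [[0.001,0,0],0],
    [[0.001,0,0],0],
    [[0,0,0],0],
  ],
)

```text
time_s: 13.2
tcp_pos: [0.538, 0.0814, 0.0242]
ee_rot: [[-0.106, -0.994, -0.0], [-0.994, 0.106, -0.0], [0.0, 0.0, -1.0]]
wrist_force: [-0.4, 0.9, 3.9]
gripper_width: 0.007
gripper_force: 2.4
```

Call:
apply_moves(
  moves=[
    [[0.001,0,0],0],
    [[0.001,0,0],0],
    [[0,0,0],0],
    [[0,0,0],0],
  ],
)

```text
time_s: 13.53
tcp_pos: [0.5376, 0.0793, 0.0241]
ee_rot: [[-0.106, -0.994, -0.001], [-0.994, 0.106, -0.0], [0.0, 0.001, -1.0]]
wrist_force: [-0.3, 1.0, 4.8]
gripper_width: 0.008
gripper_force: 2.1
```

Call:
apply_moves(
  moves=[
    [[0.001,0,0],0],
    [[0.001,0,0],0],
    [[0,0,0],0],
    [[0,0,0],0],
  ],
)

```text
time_s: 13.87
tcp_pos: [0.5374, 0.0774, 0.024]
ee_rot: [[-0.106, -0.994, -0.001], [-0.994, 0.106, -0.0], [0.0, 0.001, -1.0]]
wrist_force: [0.7, 0.2, 3.6]
gripper_width: 0.01
gripper_force: 1.6
```

Call:
apply_moves(
  moves=[
    [[0.001,0,0.0001],0],
    [[0.001,0,0],0],
    [[0,0,0],0],
    [[0,0,0],0],
  ],
)

```text
time_s: 14.2
tcp_pos: [0.5368, 0.0753, 0.0236]
ee_rot: [[-0.107, -0.994, -0.002], [-0.994, 0.107, -0.0], [0.001, 0.001, -1.0]]
wrist_force: [-0.3, -0.8, 0.3]
gripper_width: 0.005
gripper_force: 0.0
```

Run:
```python
from h import *
p=imaging.capture("wrist");cv2.imwrite("pics/w7.png",cv2.resize(p["frame"][200:290,220:330],None,fx=7,fy=6.6,interpolation=cv2.INTER_CUBIC))
```

```text
(no output)
```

View pics/w7.png

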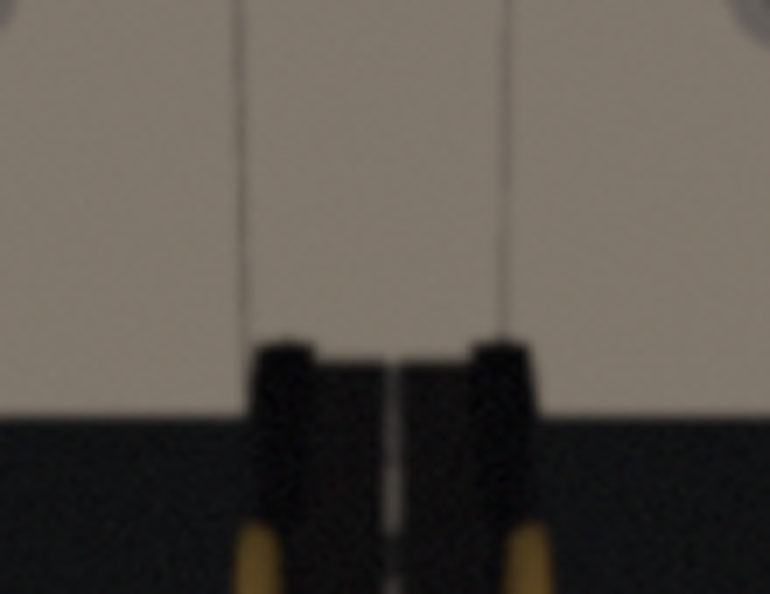

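The contact force fell to zero at z = 0.0236 and the nut no longer shows in front of the tip, so it seems to have dropped. I'll lift and look from further back.

Call:
apply_moves(
  moves=[
    [[0,0,-0.03],0],
    [[-0.01,0,-0.035],0],
    [[-0.04,0,0],0],
    [[-0.04,0,0],0],
    [[0,0,0],0],
  ],
)

```text
time_s: 14.67
tcp_pos: [0.549, 0.1706, 0.0902]
ee_rot: [[-0.101, -0.995, 0.005], [-0.995, 0.101, 0.003], [-0.003, -0.004, -1.0]]
wrist_force: [-0.3, -0.9, -0.4]
gripper_width: 0.007
gripper_force: 0.0
```

```bash
python3 look.py w8
python3 - <<'E'
import cv2
a=cv2.imread("pics/w8.png")[40:240,160:440]; cv2.imwrite("pics/w8c.png",cv2.resize(a,None,fx=2.8,fy=2.8,interpolation=cv2.INTER_CUBIC))
E
```

```text
14.6667 [0.549  0.1706 0.0902] [ 33.414   24.4244 -16.8675   0.0211 -48.3973 -39.2356] [-0.2531 -0.9177 -0.4378]
[0.5402 0.0952 0.2515]
jig [276.528 134.106] 0.9 [0.5424 0.1131 0.    ]
pocket [274.68  77.28] 0.97 [0.54   0.0788 0.012 ]
nut [278.6    78.498] 0.62 [0.5378 0.08   0.016 ]
keeper_tab [398.496  74.718] 0.66 [0.4741 0.086  0.038 ]
```

View pics/w8c.png

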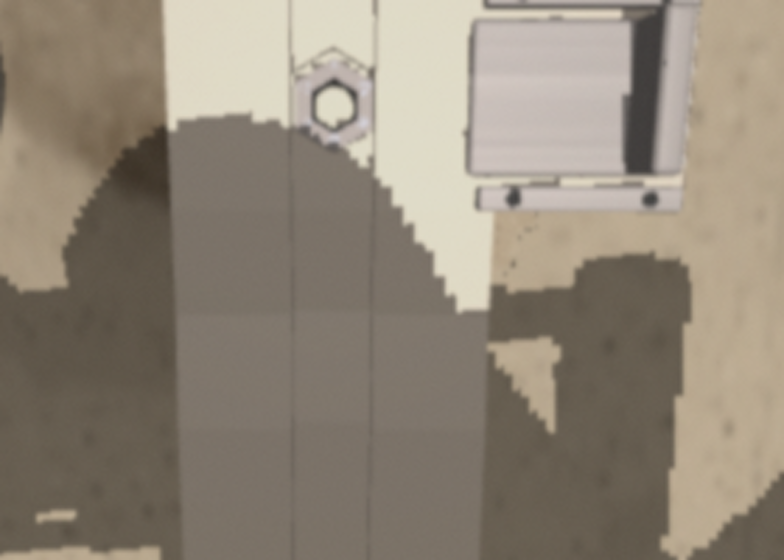

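The crop shows the nut lying inside the pocket's outline, at about (279,78) in full-picture pixels, with the usual gap left at its −y end. The keeper is still drawn back, with its tab at about (400,75). Next I go round behind the tab.

Call:
apply_moves(
  moves=[
    [[0.0232,0.0262,0],0],
    [[0.0232,0.0262,0],0],
    [[0.0232,0.0262,0],0],
    [[0.0232,0.0262,0],0],
    [[0,0,0],0],
  ],
)

```text
time_s: 15.33
tcp_pos: [0.4254, 0.0785, 0.0879]
ee_rot: [[-0.111, -0.994, -0.008], [-0.994, 0.111, -0.003], [0.004, 0.008, -1.0]]
wrist_force: [-1.5, -0.1, 0.1]
gripper_width: 0.004
gripper_force: 0.0
```

Call:
apply_moves(
  moves=[
    [[0,0,0],0],
    [[0,0,0],0],
  ],
)

```text
time_s: 15.5
tcp_pos: [0.4337, 0.0836, 0.0896]
ee_rot: [[-0.107, -0.994, 0.002], [-0.994, 0.107, 0.001], [-0.001, -0.002, -1.0]]
wrist_force: [0.2, -0.3, -0.1]
gripper_width: 0.008
gripper_force: 0.0
```

Call:
apply_moves(
  moves=[
    [[-0.0056,0,0.018],0],
    [[0,0,0.02],0],
    [[0,0,0.0175],0],
    [[0,0,0],0],
    [[0,0,0],0],
  ],
)

```text
time_s: 15.92
tcp_pos: [0.4341, 0.0897, 0.033]
ee_rot: [[-0.106, -0.994, -0.001], [-0.994, 0.106, -0.001], [0.001, 0.001, -1.0]]
wrist_force: [0.0, 0.4, 0.6]
gripper_width: 0.008
gripper_force: 0.0
```

Call:
apply_moves(
  moves=[
    [[0,-0.004,0],0],
    [[0,-0.004,0],0],
    [[0,0,0],0],
    [[0,0,0],0],
  ],
)

```text
time_s: 16.25
tcp_pos: [0.4424, 0.089, 0.0344]
ee_rot: [[-0.106, -0.994, 0.002], [-0.994, 0.106, 0.001], [-0.001, -0.002, -1.0]]
wrist_force: [-0.2, -0.4, 0.6]
gripper_width: 0.002
gripper_force: 0.0
```

Call:
apply_moves(
  moves=[
    [[0,-0.002,0],0],
    [[0,-0.002,0],0],
    [[0,-0.002,0],0],
    [[0,0,0],0],
  ],
)

```text
time_s: 16.58
tcp_pos: [0.448, 0.0882, 0.0338]
ee_rot: [[-0.106, -0.994, 0.001], [-0.994, 0.106, 0.0], [-0.0, -0.001, -1.0]]
wrist_force: [-0.7, -0.2, 0.2]
gripper_width: 0.005
gripper_force: 0.0
```

Call:
apply_moves(
  moves=[
    [[0,-0.002,0],0],
    [[0,-0.002,0],0],
    [[0,-0.002,0],0],
    [[0,0,0],0],
  ],
)

```text
time_s: 16.92
tcp_pos: [0.4539, 0.0875, 0.0336]
ee_rot: [[-0.106, -0.994, 0.0], [-0.994, 0.106, 0.0], [-0.0, -0.0, -1.0]]
wrist_force: [0.8, -0.0, 0.8]
gripper_width: 0.01
gripper_force: 0.0
```

Call:
apply_moves(
  moves=[
    [[0,-0.0015,0],0],
    [[0,-0.0015,0],0],
    [[0,-0.0015,0],0],
    [[0,0,0],0],
  ],
)

```text
time_s: 17.25
tcp_pos: [0.4583, 0.087, 0.0337]
ee_rot: [[-0.106, -0.994, 0.0], [-0.994, 0.106, 0.0], [-0.0, -0.0, -1.0]]
wrist_force: [-0.0, -0.2, 0.9]
gripper_width: 0.006
gripper_force: 0.0
```

Call:
apply_moves(
  moves=[
    [[0,-0.0015,0],0],
    [[0,-0.0015,0],0],
    [[0,-0.0015,0],0],
    [[0,0,0],0],
  ],
)

```text
time_s: 17.58
tcp_pos: [0.4628, 0.0866, 0.0337]
ee_rot: [[-0.106, -0.994, 0.0], [-0.994, 0.106, 0.0], [-0.0, -0.0, -1.0]]
wrist_force: [0.1, -0.7, 0.7]
gripper_width: 0.004
gripper_force: 0.0
```

Call:
apply_moves(
  moves=[
    [[0,-0.0015,0],0],
    [[0,-0.0015,0],0],
    [[0,-0.0015,0],0],
    [[0,0,0],0],
  ],
)

```text
time_s: 17.92
tcp_pos: [0.4666, 0.0858, 0.0335]
ee_rot: [[-0.106, -0.994, -0.001], [-0.994, 0.106, -0.0], [0.0, 0.001, -1.0]]
wrist_force: [-1.9, -0.0, 0.5]
gripper_width: 0.006
gripper_force: 0.8
```

Call:
apply_moves(
  moves=[
    [[0,-0.0015,0],0],
    [[0,-0.0015,0],0],
    [[0,-0.0015,0],0],
    [[0,0,0],0],
  ],
)

```text
time_s: 18.25
tcp_pos: [0.4714, 0.0853, 0.0335]
ee_rot: [[-0.106, -0.994, -0.0], [-0.994, 0.106, -0.0], [0.0, 0.0, -1.0]]
wrist_force: [-1.5, -0.0, 1.2]
gripper_width: 0.004
gripper_force: 0.7
```

Call:
apply_moves(
  moves=[
    [[0,-0.0015,0],0],
    [[0,-0.0015,0],0],
    [[0,-0.0015,0],0],
    [[0,0,0],0],
  ],
)

```text
time_s: 18.58
tcp_pos: [0.476, 0.0849, 0.0335]
ee_rot: [[-0.106, -0.994, -0.0], [-0.994, 0.106, -0.0], [0.0, 0.0, -1.0]]
wrist_force: [-1.0, -1.0, -0.6]
gripper_width: 0.009
gripper_force: 0.6
```

Call:
apply_moves(
  moves=[
    [[0,-0.0015,0],0],
    [[0,-0.0015,0],0],
    [[0,-0.0015,0],0],
    [[0,0,0],0],
  ],
)

```text
time_s: 18.92
tcp_pos: [0.4805, 0.0844, 0.0336]
ee_rot: [[-0.106, -0.994, -0.0], [-0.994, 0.106, -0.0], [0.0, 0.0, -1.0]]
wrist_force: [-1.5, -0.5, -0.1]
gripper_width: 0.007
gripper_force: 0.7
```

Call:
apply_moves(
  moves=[
    [[0,-0.001,0],0],
    [[0,-0.001,0],0],
    [[0,0,0],0],
  ],
)

```text
time_s: 19.17
tcp_pos: [0.4824, 0.0843, 0.0336]
ee_rot: [[-0.106, -0.994, -0.0], [-0.994, 0.106, -0.0], [0.0, 0.0, -1.0]]
wrist_force: [-1.1, -0.8, -1.1]
gripper_width: 0.008
gripper_force: 0.8
```

Call:
apply_moves(
  moves=[
    [[0,-0.0006,0],0],
    [[0,-0.0006,0],0],
    [[0,0,0],0],
  ],
)

```text
time_s: 19.42
tcp_pos: [0.4835, 0.0842, 0.0336]
ee_rot: [[-0.106, -0.994, -0.0], [-0.994, 0.106, -0.0], [0.0, 0.0, -1.0]]
wrist_force: [-1.7, 0.1, -1.6]
gripper_width: 0.004
gripper_force: 0.9
```

Call:
apply_moves(
  moves=[
    [[0,-0.0006,0],0],
    [[0,-0.0006,0],0],
    [[0,0,0],0],
  ],
)

```text
time_s: 19.67
tcp_pos: [0.4847, 0.084, 0.0336]
ee_rot: [[-0.106, -0.994, -0.0], [-0.994, 0.106, -0.0], [0.0, 0.0, -1.0]]
wrist_force: [-2.1, -0.1, -1.9]
gripper_width: 0.005
gripper_force: 0.9
```

Call:
apply_moves(
  moves=[
    [[0,-0.0006,0],0],
    [[0,-0.0006,0],0],
    [[0,0,0],0],
  ],
)

```text
time_s: 19.92
tcp_pos: [0.4859, 0.0839, 0.0336]
ee_rot: [[-0.106, -0.994, -0.0], [-0.994, 0.106, -0.0], [0.0, 0.0, -1.0]]
wrist_force: [-1.8, -0.3, -0.2]
gripper_width: 0.007
gripper_force: 0.9
```

Call:
apply_moves(
  moves=[
    [[0,-0.0006,0],0],
    [[0,-0.0006,0],0],
    [[0,0,0],0],
  ],
)

```text
time_s: 20.17
tcp_pos: [0.4872, 0.0838, 0.0336]
ee_rot: [[-0.106, -0.994, 0.0], [-0.994, 0.106, -0.0], [0.0, -0.0, -1.0]]
wrist_force: [-1.7, -0.8, -1.5]
gripper_width: 0.007
gripper_force: 0.9
```

Call:
apply_moves(
  moves=[
    [[0,-0.0006,0],0],
    [[0,-0.0006,0],0],
    [[0,0,0],0],
  ],
)

```text
time_s: 20.42
tcp_pos: [0.4884, 0.0837, 0.0337]
ee_rot: [[-0.106, -0.994, 0.0], [-0.994, 0.106, 0.0], [-0.0, -0.0, -1.0]]
wrist_force: [-1.4, -0.5, -0.9]
gripper_width: 0.001
gripper_force: 0.9
```

Past the nut's edge with the push steady at about 2 N, so the nut is down.

Call:
apply_moves(
  moves=[
    [[0,-0.001,0],0],
    [[0,-0.001,0],0],
    [[0,0,0],0],
  ],
)

```text
time_s: 20.67
tcp_pos: [0.4905, 0.0835, 0.0337]
ee_rot: [[-0.106, -0.994, 0.0], [-0.994, 0.106, 0.0], [-0.0, -0.0, -1.0]]
wrist_force: [-1.5, -0.8, -1.2]
gripper_width: 0.004
gripper_force: 0.8
```

Call:
apply_moves(
  moves=[
    [[0,-0.0015,0],0],
    [[0,-0.0015,0],0],
    [[0,-0.0015,0],0],
    [[0,0,0],0],
  ],
)

```text
time_s: 21.0
tcp_pos: [0.4952, 0.0831, 0.0337]
ee_rot: [[-0.106, -0.994, 0.001], [-0.994, 0.106, 0.0], [-0.0, -0.001, -1.0]]
wrist_force: [-1.8, 0.1, -0.9]
gripper_width: 0.006
gripper_force: 0.7
```

Call:
apply_moves(
  moves=[
    [[0,-0.0015,0],0],
    [[0,-0.0015,0],0],
    [[0,0,0],0],
  ],
)

```text
time_s: 21.25
tcp_pos: [0.4981, 0.0828, 0.0337]
ee_rot: [[-0.106, -0.994, 0.001], [-0.994, 0.106, 0.0], [-0.0, -0.001, -1.0]]
wrist_force: [0.2, -0.7, -0.7]
gripper_width: 0.009
gripper_force: 0.6
```

Call:
apply_moves(
  moves=[
    [[0,-0.001,0],0],
    [[0,-0.001,0],0],
    [[0,0,0],0],
  ],
)

```text
time_s: 21.5
tcp_pos: [0.5, 0.0826, 0.0337]
ee_rot: [[-0.106, -0.994, 0.0], [-0.994, 0.106, 0.0], [-0.0, -0.0, -1.0]]
wrist_force: [-1.0, -0.1, 0.1]
gripper_width: 0.001
gripper_force: 0.7
```

Call:
apply_moves(
  moves=[
    [[0,-0.0006,0],0],
    [[0,-0.0006,0],0],
    [[0,0,0],0],
  ],
)

```text
time_s: 21.75
tcp_pos: [0.5011, 0.0824, 0.0337]
ee_rot: [[-0.106, -0.994, 0.0], [-0.994, 0.106, 0.0], [-0.0, -0.0, -1.0]]
wrist_force: [-1.1, -0.5, -0.7]
gripper_width: 0.006
gripper_force: 0.9
```

Call:
apply_moves(
  moves=[
    [[0,-0.0006,0],0],
    [[0,-0.0006,0],0],
    [[0,0,0],0],
  ],
)

```text
time_s: 22.0
tcp_pos: [0.5022, 0.0823, 0.0337]
ee_rot: [[-0.106, -0.994, 0.0], [-0.994, 0.106, 0.0], [-0.0, -0.0, -1.0]]
wrist_force: [-2.6, 0.9, 0.4]
gripper_width: 0.008
gripper_force: 0.9
```

Call:
apply_moves(
  moves=[
    [[0,-0.0006,0],0],
    [[0,-0.0004,0],0],
    [[0,0,0],0],
  ],
)

```text
time_s: 22.25
tcp_pos: [0.5033, 0.0822, 0.0337]
ee_rot: [[-0.106, -0.994, 0.0], [-0.994, 0.106, 0.0], [-0.0, -0.0, -1.0]]
wrist_force: [-2.1, 1.2, 0.3]
gripper_width: 0.005
gripper_force: 0.9
```

Call:
apply_moves(
  moves=[
    [[0,-0.0006,0],0],
    [[0,-0.0004,0],0],
    [[0,0,0],0],
  ],
)

```text
time_s: 22.5
tcp_pos: [0.5035, 0.0821, 0.0337]
ee_rot: [[-0.106, -0.994, -0.001], [-0.994, 0.106, -0.0], [0.0, 0.001, -1.0]]
wrist_force: [-3.7, 2.8, 2.3]
gripper_width: 0.008
gripper_force: 2.2
```

Call:
apply_moves(
  moves=[
    [[0,-0.0003,0],0],
    [[0,0,0],0],
    [[0,0,0],0],
  ],
)

```text
time_s: 22.75
tcp_pos: [0.5035, 0.0821, 0.0337]
ee_rot: [[-0.106, -0.994, -0.002], [-0.994, 0.106, -0.0], [0.0, 0.002, -1.0]]
wrist_force: [-4.7, 3.1, 2.8]
gripper_width: 0.004
gripper_force: 2.6
```

The keeper has stopped: the force rose with no travel. I'll back off, lift and check.

Call:
apply_moves(
  moves=[
    [[0,0.003,0],0],
    [[0,0.012,0],0],
    [[0,0.02,0],0],
    [[0,0,0],0],
    [[0,0,-0.03],0],
  ],
)

```text
time_s: 23.17
tcp_pos: [0.4661, 0.0842, 0.06]
ee_rot: [[-0.106, -0.994, -0.009], [-0.994, 0.106, -0.004], [0.005, 0.009, -1.0]]
wrist_force: [1.2, 0.4, -1.7]
gripper_width: 0.012
gripper_force: 0.0
```

Call:
apply_moves(
  moves=[
    [[0,0,-0.035],0],
    [[-0.03,0,0],0],
    [[-0.035,-0.015,0],0],
    [[-0.03,-0.015,0],0],
    [[0,0,0],0],
  ],
)

```text
time_s: 23.58
tcp_pos: [0.5147, 0.1822, 0.1]
ee_rot: [[-0.102, -0.995, 0.008], [-0.995, 0.102, 0.004], [-0.004, -0.008, -1.0]]
wrist_force: [1.0, -1.1, -0.9]
gripper_width: 0.008
gripper_force: 0.0
```

```bash
python3 look.py w9
python3 - <<'E'
import cv2
a=cv2.imread("pics/w9.png")[0:240,100:460]; cv2.imwrite("pics/w9c.png",cv2.resize(a,None,fx=2.2,fy=2.2,interpolation=cv2.INTER_CUBIC))
E
```

```text
23.5833 [0.5147 0.1822 0.1   ] [ 36.5744  21.2173 -20.5722   0.1587 -47.7096 -42.5136] [ 1.0155 -1.0739 -0.8612]
[0.5053 0.1066 0.2612]
jig [224.392 120.204] 0.71 [0.5427 0.1126 0.    ]
pocket [223.216  65.394] 0.7 [0.5371 0.0795 0.012 ]
keeper_tab [262.584  60.312] 0.73 [0.5117 0.082  0.038 ]
keeper_tab [222.824  64.092] 0.48 [0.5339 0.0817 0.038 ]
```

View pics/w9c.png

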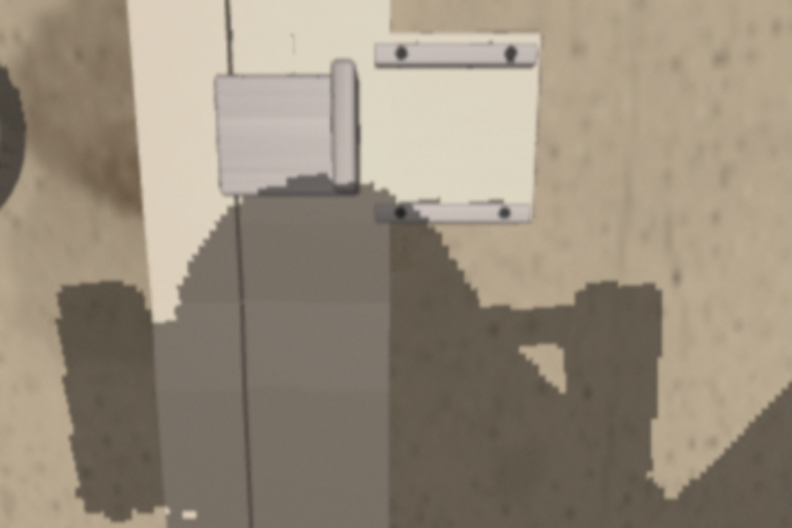

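The crop shows the keeper pushed across the channel and covering the pocket. Its tab is at about x = 0.512 m, roughly 42 mm from drawn back, and the arm is clear.

```bash
python3 -c "
from station import r
print(r.finish_job())"
```

```text
the job is handed in; nothing more can be done
None
```

The nut is down in the pocket, the keeper is at its stop over it, and the job is handed in with the arm clear; the highest press read after any move was about 6 N, and nothing else was touched.

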